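# Walk a heavy bench power supply home into its cradle and drop the keeper

## Task

The heavy bench power supply has to go back into its steel cradle on the bench before the tin shaker runs. It is too heavy to shove straight in, so walk it: press its two near corner posts in turn, gently and never harder than about 20 N, until it sits square and fully home against both rubber buffers. Then swing the steel keeper all the way down behind its near right corner, and leave the other things on the bench where they are.

Things in the scene. Friction and masses are not known exactly. Their poses are not given: they have to be found in the camera images.
- supply: Bench power supply: grey steel box 100 mm deep (x), 170 wide (y), 88 high (low carrying bar on top to 97), about 4.2 kg, on four rubber feet at x +-24, y +-34 mm. Origin: centre of its underside, on the bench; z up; +x is the way it goes in. The far face is at x = +50 mm. Pushed along +x at the middle, it slides only at about 22 to 29 N.
- post_left (a point): Middle of the face of the left smooth black corner post on the supply's near side (x = -50, y = +74, z = 45 mm in the supply's frame). Each post is 22 mm wide and 80 tall (8 to 88 mm above the bench); the panel between them is recessed 8 mm. Pushed along +x here, the supply turns clockwise about a point some 40 mm to the other side of its centre, at about 12 to 18 N.
- post_right (a point): The same point on the right corner post (y = -74 mm); pushed here, the supply turns anticlockwise, likewise. The posts give about 2 mm before it moves.
- cradle: Steel cradle fixed to the bench, a U open to -x, 36 mm high. Origin: on the bench, where the supply's origin lies when fully home, same axes (+x the way in, y left). Cheeks from x = +22 to +62 mm, 178 mm apart (4 mm free either side of the supply); the mouth flares from there to 207 mm at x = -11. Hinge lug of the keeper: x = -84 to -38, y = -125 to -95 mm.
- buffers (a point): Midpoint between the fronts of the two rubber buffers (22 mm discs, giving 1 to 2 mm under 15 N, at y = +45 and -45 mm) on the cradle's back wall, 22 mm up; the supply's far face touches both when home.
- keeper_pin (a point): The keeper's pin at the right of the cradle's mouth, level along the cradle's x axis: x = -61, y = -106, z = 26 mm in the cradle's frame. The keeper flap is 64 mm long, 10 thick, and turns in the upright slice x = -68 to -54 mm.
- keeper (a joint): Keeper angle in rad. 0: open, leaning 20 degrees outward (-y) from upright; 1.92: shut, level, pointing to +y behind the supply's right post with 4 mm to spare. Stiff hinge: stays where left, moves at about 2 to 4 N at the tab. Comes down only if the supply is home.
- keeper_tab (a point): Middle of the tab near the keeper's free end, 58 mm from the pin. The tab is 14 mm broad along the flap, 10 thick, and reaches from the flap towards the robot to x = -90 mm in the cradle's frame (middle at x = -79). Shut, it lies at y = -48, z = 26 mm there.
- tin_lid: bystander: tin lid, 93 mm across, lying flat left of the work
- tape_masking: bystander: roll of masking tape, 96 mm across, 25 high, left of the work
- marker_red: bystander: felt marker, 140 mm long, lying left of the work
- toner3: bystander: small dropper bottle, 42 x 114 mm, standing left of the work

How it is judged (in metres and radians):
On the way, in this order (a step that is already met when the one before it is completed fails the run):
1. the supply sits square and home against both buffers while the keeper is still open (x of supply in the frame of cradle between -0.003 and 0.004 m and y of supply in the frame of cradle between -0.006 and 0.006 m and angle between the x axis of supply and the x axis of cradle, either way round below 0.03 rad and angle between supply's own z axis and vertical below 0.04 rad and value of joint keeper below 0.6 rad), for 0.2 s.
2. the keeper is down behind the corner (value of joint keeper above 1.86 rad), for 0.2 s.
At the end, for the whole second after the job is handed in: The supply stands flat and at rest in the cradle, its origin within 3 mm of the cradle's along the way in (4 mm past it allowed) and 6 mm sideways, square to it within 0.03 rad, and the keeper is fully down (at least 1.86 rad) (x of supply in the frame of cradle between -0.003 and 0.004 m and y of supply in the frame of cradle between -0.006 and 0.006 m and angle between the x axis of supply and the x axis of cradle, either way round below 0.03 rad and angle between supply's own z axis and vertical below 0.04 rad and value of joint keeper above 1.86 rad and linear speed of supply below 0.01 m/s); the robot touches nothing.
It fails at once if the supply is pushed, squeezed or lifted with more than 24 N (contact force between any of the fingers, the arm and supply above 24 N).
It fails at once if a bystander on the bench is shifted by more than 30 mm (distance of any of tin_lid, tape_masking, marker_red, toner3 from where it was at the start of the episode above 0.03 m).
It also fails if it takes over 72 s, if anything falls off the work surface, if the arm or the gripper's body presses on something with over 40 N, if the wrist force passes 120 N, or if a joint passes its speed limit or range.

## Robot

A 6-joint arm with a two-finger parallel gripper is mounted at the origin on a cart in front of the work surface, level with it; the furniture and walls round the work are solid. World frame = base frame: x ahead of the robot, y to its left, z up, the work surface at z = 0. Lengths are in m, angles in degrees, forces in N, time in s.
With the tool pointing down it reaches from about 0.3 to 0.75 m from the base axis. Payload 8.5 kg.
Tool frame: the origin (TCP) lies at the very end of the fingers, on their centre line; the grasp point (between the pads) lies 19 mm behind it; z points along the fingers, y is the line along which they close (so a half turn about z gives the same grasp; the last joint's range is limited). The gripper opens to 85 mm and grips with 20 to 120 N. Pads are 22 mm wide; open, the fingers measure 114 mm over their backs; the gripper's body (76 mm by 85 mm) begins 54 mm behind the grasp point. The pads swing forward as they close: fully open they stand 13 mm farther back than shut.
Start: joints at [-75.762, 21.807, 74.336, -0, 83.858, -12.336], TCP at [0.246, -0.492, 0.231] pointing down, gripper open.
Joint ranges: [-178.18, 178.18], [-50.72, 133.34], [12.68, 142.11], [-81.47, 261.47], [9.98, 163.14], [-165.26, 165.26]. Speed limits (degrees/s): [136.94, 136.94, 180, 180, 180, 180].

## Interface

Orientations are given as a 3x3 rotation matrix whose columns are the frame's x, y, z axes.
In Python, from rig import env gives the robot as it stands.
- The arm moves only by the tool move_arm, never from a script. Its argument "plan" is a list of rows, each a list of 7 numbers: the turn, a rotation vector about the tool's x, y, z in degrees, then the shift along the tool's x, y, z in cm, then the gripper command: -1 is shut, 1 is fully open, values between are in proportion. In form: [[ax, ay, az, tx, ty, tz, jaw], ...]. A call has 1 to 5 rows; each row is the pose to reach, as a shift and turn from the pose commanded when the call began, along the tool's axes at that moment; what a row does not reach only later rows make up. A row lasts 1/10 s, in which the tool goes at most 50 mm and 8.59 degrees, less where a joint would pass 70% of its speed; a pose out of reach is approached as far as the arm can. A call with a gripper value outside its range is refused whole. The fingers move at their own pace and stop on an object; "squeeze" is the grip in N (left out, the last holds). Time passes only in rows, so rows that repeat a pose let the fingers close. It gives the time, the measured TCP pose, the force, the opening and the grip force at its end, in the units of the state.
- env.observe(): the state, without advancing time (a new reading comes with each control period).
- env.get_image(name): name is "scene" or "top" or "wrist"; returns a dict with "color" (480x640x3 uint8, red, green, blue), "fov_y" (degrees; the focal length in pixels is half the picture's height over the tangent of half this angle, whatever the lens; pixels are square), "cx", "cy" (the principal point, pixels), "R" (3x3) and "t" (3): a world point X has camera coordinates R X + t. Camera axes: x right, y down, z forward; pixel columns grow to the right and rows downward; lengths in m; the calibration is good to about 2 mm. A picture is of the moment at which its call begins. There is no depth.
- env.close_job(): hands the job in; it is judged then, once.
Trained networks look in a picture, given as the dict that the camera call returned (one of the last four; its "shot" number tells which), for a name from the list of things; names that differ only in an ending like _2 or _b are one class to them, and where a whole thing is asked for, a point or a joint stands for the part that bears it (a point fixed in the world has none). Each returns a list of dicts, best first, with "conf" (0 to 1); they miss things now and then, are a little off and sometimes report something else, mostly with a low value. They report only what shows in the picture. A call takes as long as a camera call.
- env.outline_of(target, picture): "mask" (480x640 bool, what is visible of it) and "bbox" ([centre column, centre row, width, height] in pixels, round what is visible of it).
- env.tip_of(target, picture): "pixel" ([column, row] in pixels: a listed point, or the origin of a listed thing).
The state is a dict: "time_s": time; "q": joint angles; "qvel": joint speeds; "joint_efforts": joint torques, N m; "position": TCP position; "tool_rot": TCP orientation; "ft_force": force on the tool from outside, world axes, zero at the start; "wrist_torque": the same for the moment, N m; "grip_width": finger opening in m; "gripper_force": force on a finger pad.
Only numpy, scipy, OpenCV 4.12 (cv2) and the standard library are available. Lean on these libraries where they do the work, as an engineer would, in place of code of your own. Each camera call takes 0.05 s, during which the arm holds its last target. There are 200 camera calls.

## Working session

There is one attempt and no reset: what is moved stays moved. The work goes in short steps, Python scripts to look and compute and a tool call to move; the robot and the scene stay as the last step left them, time stands still between calls to the robot, and variables do not carry over. Pictures are saved under pics/ and viewed, at most 10 in all, crops included, and the job is handed in when it is done.

Besides the shell and the picture viewer there is one more tool, called after "Call:" in YAML: its name, and indented under it one key for each argument. move_arm: Moves the arm, as the interface text tells. Its arguments: {"type":"object","properties":{"plan":{"type":"array"},"squeeze":{"type":"number"}},"required":["plan"]}

```bash
mkdir -p pics; ls
cat > h.py <<'E'
import numpy as np, cv2
from rig import env
def K(p):
    f=240/np.tan(np.radians(p["fov_y"])/2); return f,p["cx"],p["cy"]
def ray(p,px):
    f,cx,cy=K(p); R=np.array(p["R"]);t=np.array(p["t"])
    d=R.T@np.array([(px[0]-cx)/f,(px[1]-cy)/f,1.]); return -R.T@t,d
def onz(p,px,z):
    c,d=ray(p,px); return c+d*(z-c[2])/d[2]
def proj(p,X):
    f,cx,cy=K(p); c=np.array(p["R"])@np.array(X)+np.array(p["t"]); return np.array([cx+f*c[0]/c[2],cy+f*c[1]/c[2]])
def tri(obs):
    A=np.zeros((3,3));b=np.zeros(3)
    for p,px in obs:
        c,d=ray(p,px);d=d/np.linalg.norm(d);M=np.eye(3)-np.outer(d,d);A+=M;b+=M@c
    return np.linalg.solve(A,b)
E
python3 - <<'E'
from h import *
P={n:env.get_image(n) for n in("scene","top")}
for n,p in P.items():
    cv2.imwrite(f"pics/{n}0.png",p["color"][:,:,::-1])
    c,_=ray(p,(320,240)); print(n,c.round(3),p["fov_y"])
Z=dict(supply=0,post_left=.045,post_right=.045,cradle=0,buffers=.022,keeper_pin=.026,keeper_tab=.08)
for k,z in Z.items():
    o=[]
    for n,p in P.items():
        r=env.tip_of(k,p)
        if r: o.append((p,r[0]["pixel"])); print(k,n,np.round(r[0]["pixel"],1),round(r[0]["conf"],2),onz(p,r[0]["pixel"],z).round(4))
    if len(o)==2: print("   tri",tri(o).round(4))
s=env.observe();print(s["time_s"],s["position"],s["tool_rot"],s["ft_force"])
E
```

```text
pics
scene [-0.216  0.208  0.734] 48.149125233524785
top [ 0.356 -0.188  1.072] 48.88542988237481
supply scene [391.5 251.1] 0.66 [ 0.5445 -0.3466  0.    ]
supply top [398.3 255.2] 0.83 [ 0.5244 -0.3459  0.    ]
   tri [ 0.525  -0.3391  0.0161]
post_left scene [368.9 255.1] 0.71 [ 0.5086 -0.2645  0.045 ]
post_left top [356.  262.7] 0.69 [ 0.5037 -0.2558  0.045 ]
   tri [ 0.5013 -0.2571  0.0532]
post_right scene [439.  252.8] 0.71 [ 0.4472 -0.3955  0.045 ]
post_right top [429.6 287.4] 0.64 [ 0.4532 -0.3973  0.045 ]
   tri [ 0.4531 -0.3993  0.0395]
cradle scene [394.5 251.4] 0.26 [ 0.5405 -0.3518  0.    ]
buffers scene [327.8 326. ] 0.58 [ 0.3913 -0.1074  0.022 ]
buffers top [412.7 206.9] 0.82 [ 0.6204 -0.3763  0.022 ]
   tri [ 0.7697 -0.3904 -0.4534]
keeper_pin scene [444.4 244.8] 0.94 [ 0.4824 -0.4393  0.026 ]
keeper_pin top [447.3 275.8] 0.82 [ 0.4775 -0.4375  0.026 ]
   tri [ 0.4775 -0.4357  0.0307]
keeper_tab scene [392.2 253.8] 0.7 [ 0.4539 -0.2827  0.08  ]
keeper_tab top [458.6 282.5] 0.58 [ 0.4583 -0.445   0.08  ]
   tri [ 0.4954 -0.397   0.0204]
0.8 [ 0.24602329 -0.4918776   0.23133214] [[ 8.94373952e-01  4.47320056e-01  3.99037106e-05]
 [ 4.47320056e-01 -8.94373953e-01  1.41331506e-05]
 [ 4.20108811e-05  5.20940828e-06 -9.99999999e-01]] [-0.47068531  0.17743858 -0.00630912]
```

Run:
```python
import cv2
a=cv2.imread("pics/top0.png")[160:340,300:500];b=cv2.imread("pics/scene0.png")[170:350,280:480]
cv2.imwrite("pics/c0.png",cv2.resize(a,(800,600) if 0 else (660,594),interpolation=2))
cv2.imwrite("pics/c1.png",cv2.resize(b,(660,594),interpolation=2))
```

```text
(no output)
```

View pics/c0.png

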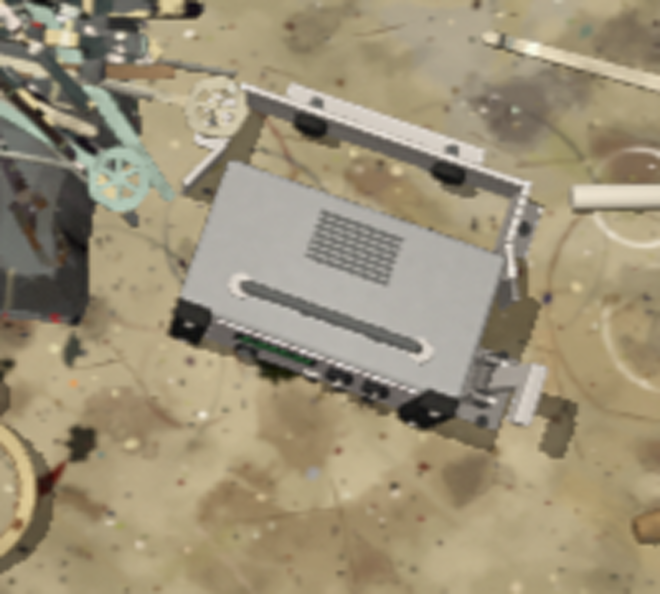

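View pics/scene0.png

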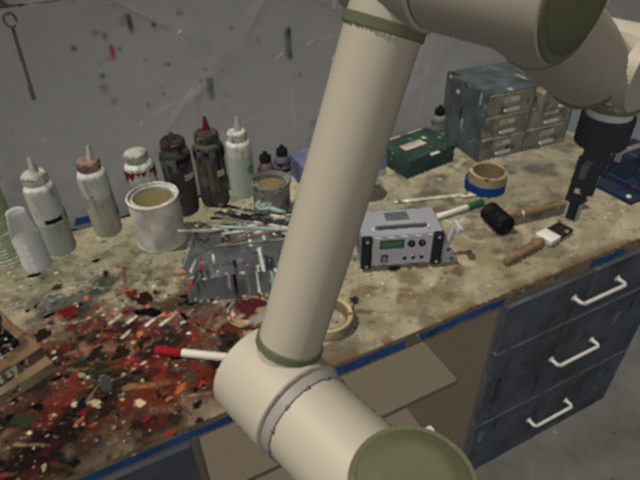

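Call:
move_arm:
  plan:
    - [0, 0, 8.5, 4.5, -0.6, -0.8, -1]
    - [0, 0, 17, 9, -1.2, -1.7, -1]
    - [0, 0, 25.5, 13.5, -1.8, -2.5, -1]
    - [0, 0, 34, 18, -2.4, -3.3, -1]
    - [0, 0, 42, 22.5, -3, -4.2, -1]
  squeeze: 60

```text
time_s: 1.3
position: [0.4311, -0.3661, 0.2727]
tool_rot: [[0.972, -0.234, -0.0], [-0.234, -0.972, 0.0], [-0.0, -0.0, -1.0]]
ft_force: [1.3, -0.2, 0.1]
grip_width: 0.0122
gripper_force: 0.0
```

Run:
```python
from h import *
s=env.observe();print(s["time_s"],s["position"],np.array(s["tool_rot"]).round(3),s["ft_force"])
P={n:env.get_image(n) for n in("wrist","top","scene")}
for n,p in P.items(): cv2.imwrite(f"pics/{n}1.png",p["color"][:,:,::-1])
c,d=ray(P["wrist"],(320,240));print(c,d,P["wrist"]["fov_y"])
for k in("supply","post_left","post_right","cradle","buffers","keeper_pin","keeper_tab"):
    for n,p in P.items():
        r=env.tip_of(k,p)
        for q in r[:1]: print(k,n,np.round(q["pixel"],1),round(q["conf"],2))
```

```text
1.3 [ 0.43111163 -0.36611495  0.27269467] [[ 0.972 -0.234 -0.   ]
 [-0.234 -0.972  0.   ]
 [-0.    -0.    -1.   ]] [ 1.26392297 -0.17065076  0.1478829 ]
[ 0.49625273 -0.38118079  0.4155252 ] [-0.25790692  0.07572553 -0.96329907] 59.22864483196585
supply wrist [278.8  97.1] 0.86
supply top [396.7 254.2] 0.76
supply scene [395.3 253.3] 0.65
post_left wrist [181.2 149.2] 0.66
post_left top [355.6 258.9] 0.86
post_left scene [366.3 255.2] 0.86
post_right wrist [349.1 165.3] 0.63
post_right top [430.3 286.3] 0.58
post_right scene [436.  253.9] 0.74
buffers top [412.8 204.6] 0.86
keeper_pin wrist [392.9 129.6] 0.89
keeper_pin top [410.4 203.5] 0.39
keeper_pin scene [445.4 243.9] 0.55
keeper_tab scene [454.7 224.6] 0.81
```

View pics/wrist1.png

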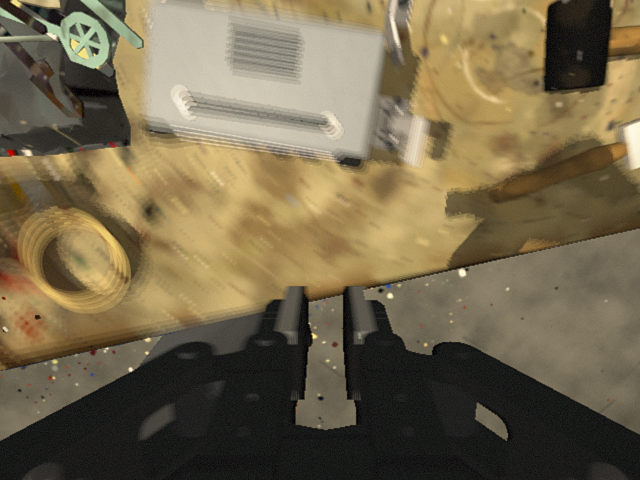

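```bash
cat >> h.py <<'E'
from scipy.optimize import least_squares
def pose(v,X):
    c,s=np.cos(v[2]),np.sin(v[2]); X=np.array(X,float)
    return np.array([v[0]+c*X[0]-s*X[1],v[1]+s*X[0]+c*X[1],X[2]])
def fit(obs,v0):
    f=lambda v:np.concatenate([(proj(p,pose(v,X))-px)*w for p,X,px,w in obs])
    r=least_squares(f,v0,loss="soft_l1",f_scale=2.); return r.x,f(r.x).reshape(-1,2).round(1)
def rel(s,c):
    d=np.array(s[:2])-c[:2];a=c[2]; return np.array([np.cos(a)*d[0]+np.sin(a)*d[1],-np.sin(a)*d[0]+np.cos(a)*d[1],s[2]-c[2]])
SP=dict(supply=(0,0,0),post_left=(-.05,.074,.045),post_right=(-.05,-.074,.045))
def netobs(P,names):
    o=[]
    for k,X in names.items():
        for n,p in P.items():
            r=env.tip_of(k,p)
            if r and r[0]["conf"]>.5: o.append((p,X,np.array(r[0]["pixel"]),(.5 if n=="scene" else 1)))
    return o
E
python3 - <<'E'
from h import *
P={n:env.get_image(n) for n in("wrist","top","scene")}
cv2.imwrite("pics/w2.png",P["wrist"]["color"][:,:,::-1])
t=P["top"]; C=lambda x,y:np.array([300+x/3.3,160+y/3.3])
so=netobs(P,SP)+[(t,(.05,.085,.088),C(232,162),1),(t,(.05,-.085,.088),C(503,255),1)]
sv,r=fit(so,[.525,-.34,-.33]);print("supply",sv.round(4),r.tolist())
pin=[o for o in netobs(P,dict(keeper_pin=(-.061,-.106,.026))) if abs(proj(o[0],(.4775,-.437,.026))-o[2]).max()<8]
co=pin+[(t,(-.061,-.106,.026),np.array([447.3,275.8]),1),(t,(.05,0,.022),np.array([412.7,206]),1),(t,(.056,.045,.03),C(312,126),1),(t,(.056,-.045,.03),C(449,172),1),(t,(-.011,.1035,.036),C(187,183),1)]
cv,r=fit(co,[.57,-.356,-.33]);print("cradle",cv.round(4),r.tolist())
print("rel",rel(sv,cv).round(4)); np.save("cv.npy",cv)
im=t["color"][:,:,::-1].copy()
big=cv2.resize(im[160:340,300:500],(660,594),interpolation=2)
def dr(v,X,col):
    q=(proj(t,pose(v,X))-[300,160])*3.3; cv2.circle(big,tuple(int(a) for a in q),3,col,-1)
for X in [(.05,.085,.088),(.05,-.085,.088),(-.05,.085,.088),(-.05,-.085,.088),(-.05,.074,.045),(-.05,-.074,.045)]: dr(sv,X,(0,255,0))
for X in [(.062,.089,.036),(.022,.089,.036),(-.011,.1035,.036),(.062,-.089,.036),(.022,-.089,.036),(-.011,-.1035,.036),(.05,.045,.033),(.05,-.045,.033),(-.061,-.106,.026),(-.079,-.126,.0805)]: dr(cv,X,(0,0,255))
cv2.imwrite("pics/ov.png",big)
E
```

```text
supply [ 0.5283 -0.3413 -0.3536] [[-2.3, 0.9], [-0.5, 0.5], [-1.0, 1.1], [2.1, -3.4], [1.2, 1.9], [1.2, 0.5], [0.3, 1.3], [-1.3, -0.4], [-2.3, -1.9], [0.8, -1.2]]
cradle [ 0.5716 -0.3602 -0.3707] [[-0.6, -0.7], [0.9, 0.5], [-0.2, 0.6], [1.1, 1.9], [-0.2, -1.3], [0.4, -0.3], [-0.3, 1.0]]
rel [-0.0472  0.0019  0.0171]
```

View pics/ov.png

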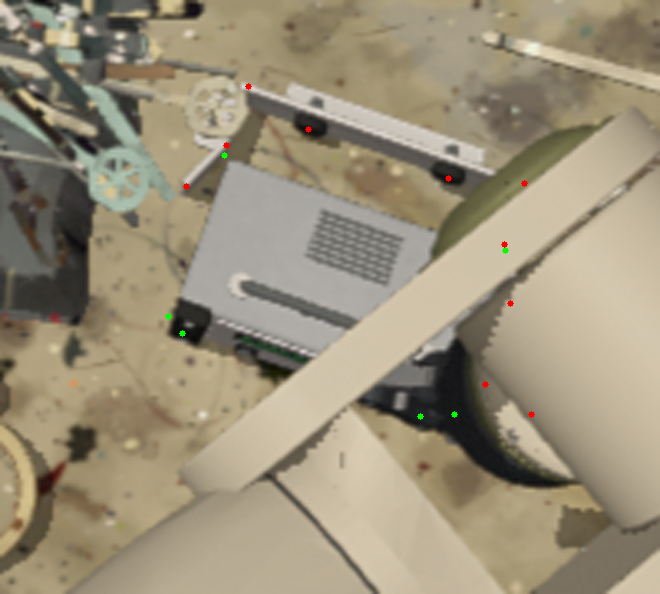

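```bash
cat >> h.py <<'E'
from scipy.spatial.transform import Rotation as Ro
def goal(x,y,z,tilt=20,yaw=0):
    """target TCP in cradle frame (m), tilt tip-forward deg -> rotvec deg, shift cm in current tool axes"""
    cv=np.load("cv.npy"); s=env.observe(); R0=np.array(s["tool_rot"]); p=pose(cv,(x,y,z))
    Rg=(Ro.from_euler("z",cv[2]+np.radians(yaw))*Ro.from_euler("x",180,degrees=True)*Ro.from_euler("y",tilt,degrees=True)).as_matrix()
    print("turn",np.degrees(Ro.from_matrix(R0.T@Rg).as_rotvec()).round(2),"shift",(100*R0.T@(p-s["position"])).round(2))
def tcp():
    cv=np.load("cv.npy"); s=env.observe(); print(s["time_s"],"tcp cradle mm",(1000*np.r_[rel(np.r_[s["position"][:2],0],cv)[:2],s["position"][2]]).round(1))
E
python3 -c "
from h import *
goal(-.124,.072,.032)
s=env.observe();print(s['grip_width'],s['position'],s['ft_force'])"
```

```text
turn [-1.41 19.97  7.97] shift [  2.37 -12.8   24.03]
2.8264012193485782e-06 [ 0.42981219 -0.36739477  0.27234554] [-0.24571008 -0.81025603 -0.36776782]
```

Call:
move_arm:
  plan:
    - [-0.5, 7, 2.8, 0.4, -4.2, 2.5, -1]
    - [-1, 14, 5.6, 0.8, -8, 5.5, -1]
    - [-1.4, 20, 8, 1.2, -11, 9.5, -1]
    - [-1.4, 20, 8, 1.8, -12.5, 14, -1]
    - [-1.4, 20, 8, 2.1, -12.8, 18.5, -1]

```text
time_s: 3.75
position: [0.4791, -0.2461, 0.0907]
tool_rot: [[0.875, -0.362, 0.322], [-0.339, -0.932, -0.126], [0.345, 0.001, -0.939]]
ft_force: [0.8, -1.9, 0.1]
grip_width: -0.0002
gripper_force: 0.0
```

```bash
python3 -c "
from h import *
goal(-.120,.072,.032);tcp()"
```

```text
turn [ 0.04 -0.19  0.04] shift [-1.32  0.08  5.77]
3.75 tcp cradle mm [-127.5   72.8   90.7]
```

Call:
move_arm:
  plan:
    - [0, 0, 0, -0.9, 0, 3.5, -1]
    - [0, 0, 0, -1.5, 0, 5.6, -1]
    - [0, 0, 0, -1.2, 0, 5.8, -1]
    - [0, 0, 0, -0.9, 0, 5.9, -1]
    - [0, 0, 0, -0.7, 0, 6.0, -1]

```text
time_s: 4.25
position: [0.4931, -0.2537, 0.0337]
tool_rot: [[0.875, -0.363, 0.321], [-0.34, -0.932, -0.126], [0.345, 0.001, -0.939]]
ft_force: [-0.2, 0.5, 1.1]
grip_width: -0.0
gripper_force: 0.0
```

Call:
move_arm:
  plan:
    - [0, 0, 0, 0.19, 0, 0.07, -1]
    - [0, 0, 0, 0.38, 0, 0.14, -1]
    - [0, 0, 0, 0.57, 0, 0.21, -1]
    - [0, 0, 0, 0.75, 0, 0.27, -1]
    - [0, 0, 0, 0.94, 0, 0.34, -1]

```text
time_s: 4.75
position: [0.4992, -0.2546, 0.0311]
tool_rot: [[0.878, -0.361, 0.314], [-0.341, -0.932, -0.119], [0.336, -0.003, -0.942]]
ft_force: [-13.1, 5.1, 4.3]
grip_width: -0.0002
gripper_force: 7.0
```

```bash
python3 -c "
from h import *
tcp();print(env.observe()['ft_force'])"
```

```text
4.75 tcp cradle mm [-105.7   72.2   31.1]
[-13.07632322   5.10716804   4.25194696]
```

Call:
move_arm:
  plan:
    - [0, 0, 0, 0.14, 0, 0.05, -1]
    - [0, 0, 0, 0.28, 0, 0.1, -1]

```text
time_s: 4.95
position: [0.5014, -0.2548, 0.0307]
tool_rot: [[0.878, -0.361, 0.313], [-0.341, -0.933, -0.118], [0.334, -0.004, -0.942]]
ft_force: [-13.5, 8.9, 2.8]
grip_width: 0.0003
gripper_force: 7.4
```

Call:
move_arm:
  plan:
    - [0, 0, 0, 0.14, 0, 0.05, -1]
    - [0, 0, 0, 0.28, 0, 0.1, -1]
    - [0, 0, 0, 0.42, 0, 0.15, -1]

```text
time_s: 5.25
position: [0.5052, -0.2558, 0.0303]
tool_rot: [[0.879, -0.361, 0.312], [-0.342, -0.933, -0.116], [0.333, -0.005, -0.943]]
ft_force: [-10.4, 9.3, 1.1]
grip_width: 0.0001
gripper_force: 7.1
```

Call:
move_arm:
  plan:
    - [0, 0, 0, 0.18, 0, 0.06, -1]
    - [0, 0, 0, 0.36, 0, 0.12, -1]
    - [0, 0, 0, 0.54, 0, 0.18, -1]
    - [0, 0, 0, 0.72, 0, 0.24, -1]
    - [0, 0, 0, 0.9, 0, 0.32, -1]

```text
time_s: 5.75
position: [0.5144, -0.2596, 0.0302]
tool_rot: [[0.879, -0.361, 0.312], [-0.342, -0.933, -0.117], [0.333, -0.004, -0.943]]
ft_force: [-9.7, 7.2, -0.4]
grip_width: -0.0003
gripper_force: 6.2
```

Run:
```python
from h import *
tcp()
P={n:env.get_image(n) for n in("wrist","top","scene")}
cv2.imwrite("pics/w3.png",P["wrist"]["color"][:,:,::-1]);cv2.imwrite("pics/t3.png",P["top"]["color"][:,:,::-1])
cv=np.load("cv.npy")
sv,r=fit(netobs(P,SP),[.53,-.34,-.4]);print(rel(sv,cv).round(4),r.tolist())
goal(-.125,-.068,.034)
```

```text
5.75 tcp cradle mm [-89.8  73.1  30.2]
[-0.0402 -0.0009 -0.15  ] [[0.7, 0.2], [-1.6, 0.8], [-0.2, 1.4], [-0.0, -0.2], [-0.9, -0.1], [-0.2, -4.0], [-1.3, -0.3]]
turn [-0.22  0.48 -0.02] shift [-3.23 14.07 -1.59]
```

View pics/w3.png

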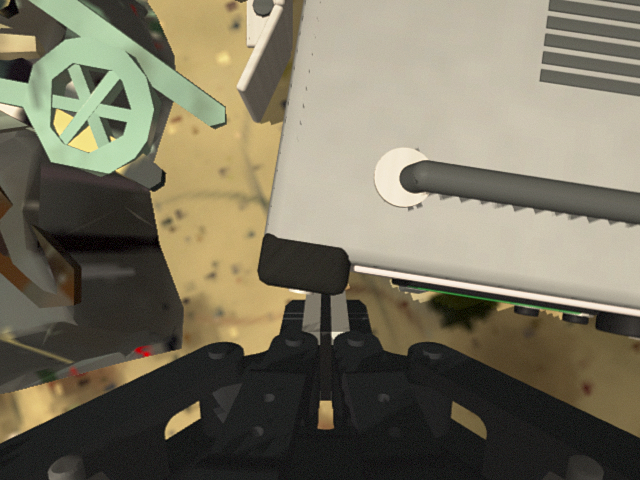

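Call:
move_arm:
  plan:
    - [0, 0, 0, -3.3, 1, -1.4, -1]
    - [0, 0, 0, -3.4, 5.5, -1.5, -1]
    - [0, 0, 0, -3.4, 10, -1.5, -1]
    - [0, 0, 0, -3.4, 13.6, -1.5, -1]
    - [0, 0, 0, -2.9, 13.6, -1.3, -1]

```text
time_s: 6.85
position: [0.437, -0.3825, 0.035]
tool_rot: [[0.873, -0.367, 0.32], [-0.344, -0.93, -0.128], [0.344, 0.002, -0.939]]
ft_force: [-0.2, 0.7, -0.1]
grip_width: -0.0001
gripper_force: 0.0
```

Call:
move_arm:
  plan:
    - [0, 0, 0, 0.19, 0, 0.07, -1]
    - [0, 0, 0, 0.38, 0, 0.14, -1]
    - [0, 0, 0, 0.57, 0, 0.21, -1]
    - [0, 0, 0, 0.75, 0, 0.27, -1]
    - [0, 0, 0, 0.94, 0, 0.34, -1]

```text
time_s: 7.35
position: [0.4463, -0.3785, 0.0333]
tool_rot: [[0.878, -0.36, 0.315], [-0.34, -0.933, -0.118], [0.337, -0.004, -0.942]]
ft_force: [-14.6, 5.1, 2.7]
grip_width: 0.0001
gripper_force: 7.0
```

```bash
python3 -c "
from h import *
tcp();print(env.observe()['ft_force'])"
```

```text
7.35 tcp cradle mm [-110.2  -62.4   33.3]
[-14.56878793   5.0956998    2.65070795]
```

Call:
move_arm:
  plan:
    - [0, 0, 0, 0.14, 0, 0.05, -1]
    - [0, 0, 0, 0.28, 0, 0.1, -1]
    - [0, 0, 0, 0.43, 0, 0.15, -1]
    - [0, 0, 0, 0.6, 0, 0.21, -1]
    - [0, 0, 0, 0.78, 0, 0.28, -1]

```text
time_s: 7.85
position: [0.4537, -0.3818, 0.0332]
tool_rot: [[0.878, -0.36, 0.315], [-0.34, -0.933, -0.118], [0.336, -0.003, -0.942]]
ft_force: [-14.5, 2.7, 1.9]
grip_width: 0.0001
gripper_force: 7.2
```

Call:
move_arm:
  plan:
    - [0, 0, 0, 0.19, 0, 0.07, -1]
    - [0, 0, 0, 0.38, 0, 0.14, -1]
    - [0, 0, 0, 0.57, 0, 0.21, -1]
    - [0, 0, 0, 0.75, 0, 0.27, -1]
    - [0, 0, 0, 0.94, 0, 0.34, -1]

```text
time_s: 8.35
position: [0.463, -0.3857, 0.0332]
tool_rot: [[0.878, -0.361, 0.315], [-0.34, -0.933, -0.119], [0.336, -0.003, -0.942]]
ft_force: [-15.4, 1.7, 1.2]
grip_width: -0.0
gripper_force: 7.2
```

```bash
cat > look.py <<'E'
from h import *
tcp();print(env.observe()['ft_force'])
P={n:env.get_image(n) for n in("wrist","top","scene")}
cv=np.load("cv.npy")
sv,r=fit(netobs(P,SP),[.53,-.34,-.4]);v=rel(sv,cv);print(v.round(4),abs(r).max(0), len(r))
for y in(.074,-.074): print("post",(1000*pose(v,(-.05,y,0))).round(1)[:2])
E
python3 look.py
```

```text
8.35 tcp cradle mm [-92.  -63.1  33.2]
[-15.42030701   1.74136084   1.23392137]
[-0.0347  0.0002  0.0643] [15.6  2.2] 7
post [-89.3  70.8]
post [-79.8 -76.9]
```

Call:
move_arm:
  plan:
    - [0, 0, 0, 0.19, 0, 0.07, -1]
    - [0, 0, 0, 0.38, 0, 0.14, -1]
    - [0, 0, 0, 0.57, 0, 0.21, -1]
    - [0, 0, 0, 0.75, 0, 0.27, -1]

```text
time_s: 9.35
position: [0.4705, -0.3886, 0.0332]
tool_rot: [[0.878, -0.361, 0.315], [-0.34, -0.933, -0.119], [0.337, -0.003, -0.942]]
ft_force: [-13.7, 2.0, 0.8]
grip_width: -0.0004
gripper_force: 6.7
```

```bash
python3 look.py
```

```text
9.35 tcp cradle mm [-84.  -63.1  33.2]
[-13.67390108   1.98130898   0.75044706]
[-0.0325  0.0006  0.0263] [120.1  55.1] 6
post [-84.5  73.3]
post [-80.6 -74.7]
```

Call:
move_arm:
  plan:
    - [0, 0, 0, -2.6, -1, -1.0, -1]
    - [0, 0, 0, -2.7, -5.5, -1.0, -1]
    - [0, 0, 0, -2.7, -10, -1.0, -1]
    - [0, 0, 0, -2.7, -13.4, -1.0, -1]
    - [0, 0, 0, -2.2, -13.4, -0.8, -1]

```text
time_s: 10.45
position: [0.4995, -0.2526, 0.0345]
tool_rot: [[0.878, -0.357, 0.318], [-0.336, -0.934, -0.12], [0.34, -0.002, -0.94]]
ft_force: [-0.1, -0.1, -0.3]
grip_width: -0.0
gripper_force: 0.0
```

Call:
move_arm:
  plan:
    - [0, 0, 0, 0.19, 0, 0.07, -1]
    - [0, 0, 0, 0.38, 0, 0.14, -1]
    - [0, 0, 0, 0.57, 0, 0.21, -1]
    - [0, 0, 0, 0.75, 0, 0.27, -1]

```text
time_s: 10.85
position: [0.5046, -0.2602, 0.0338]
tool_rot: [[0.877, -0.363, 0.316], [-0.342, -0.932, -0.121], [0.338, -0.002, -0.941]]
ft_force: [-12.5, 2.9, 3.5]
grip_width: -0.0005
gripper_force: 6.4
```

```bash
sed -i 's/^sv,r=.*/o=netobs(P,SP); sv,r=fit(o,[.54,-.345,-.371]); o=[a for a,b in zip(o,r) if abs(b).max()<8]; sv,r=fit(o,sv); v=rel(sv,cv);print(v.round(4),abs(r).max(0),len(r))/' look.py; python3 look.py
```

```text
10.85 tcp cradle mm [-98.6  68.9  33.8]
[-12.50981696   2.87319601   3.45986986]
[-3.100e-02  1.000e-04  1.305e-01] [1.8 4.8] 7
post [-90.2  66.9]
post [-70.9 -79.8]
```

Call:
move_arm:
  plan:
    - [0, 0, 0, 0.14, 0, 0.05, -1]
    - [0, 0, 0, 0.28, 0, 0.1, -1]
    - [0, 0, 0, 0.43, 0, 0.15, -1]
    - [0, 0, 0, 0.62, 0, 0.22, -1]
    - [0, 0, 0, 0.81, 0, 0.29, -1]

```text
time_s: 11.95
position: [0.5112, -0.2615, 0.0327]
tool_rot: [[0.878, -0.362, 0.312], [-0.343, -0.932, -0.117], [0.333, -0.004, -0.943]]
ft_force: [-11.3, 7.9, 1.1]
grip_width: -0.0002
gripper_force: 6.8
```

Call:
move_arm:
  plan:
    - [0, 0, 0, 0.19, 0, 0.07, -1]
    - [0, 0, 0, 0.38, 0, 0.14, -1]
    - [0, 0, 0, 0.57, 0, 0.21, -1]
    - [0, 0, 0, 0.75, 0, 0.27, -1]
    - [0, 0, 0, 0.94, 0, 0.34, -1]

```text
time_s: 12.45
position: [0.5202, -0.2647, 0.0323]
tool_rot: [[0.879, -0.362, 0.311], [-0.343, -0.932, -0.116], [0.332, -0.005, -0.943]]
ft_force: [-10.8, 7.8, -1.2]
grip_width: 0.0
gripper_force: 6.6
```

```bash
python3 look.py
```

```text
12.45 tcp cradle mm [-82.5  70.4  32.3]
[-10.80505591   7.78716255  -1.19641102]
[-0.0283 -0.0002 -0.0451] [2.1 1.8] 7
post [-74.9  76. ]
post [-81.5 -71.9]
```

Call:
move_arm:
  plan:
    - [0, 0, 0, 0.19, 0, 0.07, -1]
    - [0, 0, 0, 0.38, 0, 0.14, -1]

```text
time_s: 13.25
position: [0.5241, -0.2664, 0.0323]
tool_rot: [[0.879, -0.362, 0.311], [-0.343, -0.932, -0.117], [0.332, -0.004, -0.943]]
ft_force: [-10.6, 6.8, -0.6]
grip_width: -0.0
gripper_force: 6.3
```

Call:
move_arm:
  plan:
    - [0, 0, 0, -2.6, 1, -1.0, -1]
    - [0, 0, 0, -2.7, 5.5, -1.0, -1]
    - [0, 0, 0, -2.7, 10, -1.0, -1]
    - [0, 0, 0, -2.7, 13.6, -1.0, -1]
    - [0, 0, 0, -2.1, 13.6, -0.8, -1]

```text
time_s: 13.75
position: [0.4552, -0.3926, 0.0352]
tool_rot: [[0.873, -0.368, 0.319], [-0.346, -0.93, -0.128], [0.344, 0.001, -0.939]]
ft_force: [-0.6, 0.8, 0.1]
grip_width: 0.0002
gripper_force: 0.0
```

```bash
python3 look.py
```

```text
13.75 tcp cradle mm [-96.8 -72.4  35.2]
[-0.62662706  0.79422061  0.09358345]
[-0.0253 -0.0005 -0.0865] [2.5 2.5] 8
post [-68.8  77.6]
post [-81.6 -69.9]
```

Call:
move_arm:
  plan:
    - [0, 0, 0, 0.19, -0.1, 0.07, -1]
    - [0, 0, 0, 0.38, -0.2, 0.14, -1]
    - [0, 0, 0, 0.57, -0.2, 0.21, -1]
    - [0, 0, 0, 0.75, -0.2, 0.27, -1]
    - [0, 0, 0, 0.92, -0.2, 0.33, -1]

```text
time_s: 14.85
position: [0.4651, -0.3873, 0.0338]
tool_rot: [[0.878, -0.361, 0.315], [-0.341, -0.932, -0.119], [0.337, -0.003, -0.942]]
ft_force: [-14.8, 2.7, 2.3]
grip_width: -0.0002
gripper_force: 7.4
```

Call:
move_arm:
  plan:
    - [0, 0, 0, 0.16, 0, 0.06, -1]
    - [0, 0, 0, 0.33, 0, 0.12, -1]
    - [0, 0, 0, 0.5, 0, 0.18, -1]
    - [0, 0, 0, 0.67, 0, 0.25, -1]
    - [0, 0, 0, 0.85, 0, 0.31, -1]

```text
time_s: 15.35
position: [0.4733, -0.3909, 0.0336]
tool_rot: [[0.878, -0.362, 0.315], [-0.342, -0.932, -0.119], [0.336, -0.003, -0.942]]
ft_force: [-14.7, 2.9, 1.7]
grip_width: -0.0001
gripper_force: 7.2
```

```bash
python3 look.py
```

```text
15.35 tcp cradle mm [-80.5 -64.2  33.6]
[-14.71979441   2.89964694   1.69850787]
[-0.0211  0.0001  0.0209] [4.6 1. ] 7
post [-72.6  73.1]
post [-69.6 -74.9]
```

Call:
move_arm:
  plan:
    - [0, 0, 0, 0.18, 0, 0.06, -1]
    - [0, 0, 0, 0.35, 0, 0.13, -1]
    - [0, 0, 0, 0.52, 0, 0.19, -1]
    - [0, 0, 0, 0.7, 0, 0.25, -1]

```text
time_s: 16.35
position: [0.4802, -0.3937, 0.0337]
tool_rot: [[0.878, -0.362, 0.315], [-0.342, -0.932, -0.12], [0.337, -0.002, -0.942]]
ft_force: [-14.8, 1.5, 0.7]
grip_width: 0.0002
gripper_force: 6.9
```

Call:
move_arm:
  plan:
    - [0, 0, 0, -2.1, -1, -0.8, -1]
    - [0, 0, 0, -2.3, -5.5, -0.8, -1]
    - [0, 0, 0, -2.3, -10, -0.8, -1]
    - [0, 0, 0, -2.3, -13.5, -0.8, -1]
    - [0, 0, 0, -1.8, -13.5, -0.6, -1]

```text
time_s: 16.85
position: [0.5142, -0.2583, 0.0345]
tool_rot: [[0.877, -0.359, 0.319], [-0.338, -0.933, -0.121], [0.341, -0.001, -0.94]]
ft_force: [0.0, -0.6, -0.2]
grip_width: -0.0002
gripper_force: 0.0
```

```bash
python3 look.py
```

```text
16.85 tcp cradle mm [-90.4  74.2  34.5]
[ 0.00694621 -0.6215282  -0.15896702]
[-0.0188  0.0011  0.0888] [1.1 2.6] 6
post [-75.2  70.3]
post [-62.  -77.1]
```

Call:
move_arm:
  plan:
    - [0, 0, 0, 0.19, 0, 0.07, -1]
    - [0, 0, 0, 0.38, 0.1, 0.14, -1]
    - [0, 0, 0, 0.57, 0.2, 0.21, -1]
    - [0, 0, 0, 0.75, 0.2, 0.27, -1]
    - [0, 0, 0, 0.9, 0.2, 0.32, -1]

```text
time_s: 17.95
position: [0.5196, -0.2658, 0.0333]
tool_rot: [[0.878, -0.361, 0.314], [-0.341, -0.932, -0.119], [0.336, -0.003, -0.942]]
ft_force: [-11.2, 6.4, 3.7]
grip_width: 0.0001
gripper_force: 6.8
```

Call:
move_arm:
  plan:
    - [0, 0, 0, 0.14, 0, 0.05, -1]
    - [0, 0, 0, 0.3, 0, 0.11, -1]
    - [0, 0, 0, 0.47, 0, 0.17, -1]
    - [0, 0, 0, 0.64, 0, 0.23, -1]
    - [0, 0, 0, 0.82, 0, 0.3, -1]

```text
time_s: 18.45
position: [0.527, -0.2677, 0.0325]
tool_rot: [[0.879, -0.361, 0.312], [-0.342, -0.933, -0.116], [0.333, -0.004, -0.943]]
ft_force: [-11.4, 8.4, 0.5]
grip_width: -0.0002
gripper_force: 7.0
```

```bash
python3 look.py
```

```text
18.45 tcp cradle mm [-75.1  70.1  32.5]
[-11.38693018   8.4194203    0.52142056]
[-0.0164 -0.0012 -0.0207] [4.9 2.8] 7
post [-64.8  73.8]
post [-67.9 -74.1]
```

Call:
move_arm:
  plan:
    - [0, 0, 0, 0.18, 0, 0.06, -1]
    - [0, 0, 0, 0.36, 0, 0.13, -1]
    - [0, 0, 0, 0.52, 0, 0.19, -1]

```text
time_s: 19.35
position: [0.5322, -0.2697, 0.0323]
tool_rot: [[0.879, -0.361, 0.312], [-0.342, -0.933, -0.116], [0.333, -0.004, -0.943]]
ft_force: [-10.1, 8.6, -0.5]
grip_width: 0.0001
gripper_force: 6.6
```

Call:
move_arm:
  plan:
    - [0, 0, 0, -2.2, 1, -0.8, -1]
    - [0, 0, 0, -2.3, 5.5, -0.8, -1]
    - [0, 0, 0, -2.3, 10, -0.8, -1]
    - [0, 0, 0, -2.3, 13.5, -0.8, -1]
    - [0, 0, 0, -1.9, 13.5, -0.7, -1]

```text
time_s: 19.85
position: [0.466, -0.3958, 0.035]
tool_rot: [[0.874, -0.367, 0.32], [-0.344, -0.93, -0.128], [0.344, 0.001, -0.939]]
ft_force: [0.3, -0.1, -0.7]
grip_width: -0.0001
gripper_force: 0.0
```

```bash
python3 look.py
```

```text
19.85 tcp cradle mm [-85.5 -71.4  35. ]
[ 0.25032138 -0.06856797 -0.69987306]
[-0.0138 -0.0007 -0.0581] [2.3 1. ] 8
post [-59.4  76.1]
post [-68.  -71.7]
```

Call:
move_arm:
  plan:
    - [0, 0, 0, 0.19, -0.1, 0.07, -1]
    - [0, 0, 0, 0.38, -0.2, 0.14, -1]
    - [0, 0, 0, 0.57, -0.2, 0.21, -1]
    - [0, 0, 0, 0.75, -0.2, 0.27, -1]
    - [0, 0, 0, 0.92, -0.2, 0.33, -1]

```text
time_s: 20.95
position: [0.476, -0.392, 0.034]
tool_rot: [[0.877, -0.362, 0.316], [-0.341, -0.932, -0.121], [0.339, -0.002, -0.941]]
ft_force: [-15.1, 4.1, 3.9]
grip_width: 0.0003
gripper_force: 7.4
```

Call:
move_arm:
  plan:
    - [0, 0, 0, 0.16, 0, 0.06, -1]
    - [0, 0, 0, 0.33, 0, 0.12, -1]
    - [0, 0, 0, 0.5, 0, 0.18, -1]
    - [0, 0, 0, 0.67, 0, 0.25, -1]
    - [0, 0, 0, 0.85, 0, 0.31, -1]

```text
time_s: 21.45
position: [0.4833, -0.3949, 0.0333]
tool_rot: [[0.878, -0.362, 0.314], [-0.342, -0.932, -0.12], [0.336, -0.002, -0.942]]
ft_force: [-15.2, 1.9, 2.0]
grip_width: 0.0001
gripper_force: 7.1
```

```bash
python3 look.py
```

```text
21.45 tcp cradle mm [-69.7 -64.3  33.3]
[-15.23835397   1.88270214   2.03694741]
[-0.0119 -0.0001  0.026 ] [2.8 1.8] 7
post [-63.8  72.6]
post [-59.9 -75.3]
```

Call:
move_arm:
  plan:
    - [0, 0, 0, 0.17, 0, 0.06, -1]
    - [0, 0, 0, 0.36, 0, 0.13, -1]

```text
time_s: 22.25
position: [0.4868, -0.3964, 0.0333]
tool_rot: [[0.878, -0.362, 0.314], [-0.342, -0.932, -0.12], [0.336, -0.002, -0.942]]
ft_force: [-13.6, 3.2, 1.5]
grip_width: 0.0002
gripper_force: 7.1
```

Call:
move_arm:
  plan:
    - [0, 0, 0, -2.1, -1, -0.8, -1]
    - [0, 0, 0, -2.3, -5.5, -0.8, -1]
    - [0, 0, 0, -2.3, -10, -0.8, -1]
    - [0, 0, 0, -2.3, -13.4, -0.8, -1]
    - [0, 0, 0, -1.6, -13.4, -0.55, -1]

```text
time_s: 22.75
position: [0.5224, -0.2626, 0.0343]
tool_rot: [[0.877, -0.359, 0.318], [-0.338, -0.933, -0.121], [0.341, -0.001, -0.94]]
ft_force: [-0.5, -0.9, -0.7]
grip_width: -0.0003
gripper_force: 0.0
```

```bash
python3 look.py
```

```text
22.75 tcp cradle mm [-81.2  73.2  34.3]
[-0.48078251 -0.92525338 -0.69303946]
[-0.0111  0.0003  0.0412] [0.8 2.2] 7
post [-64.1  72.2]
post [-58.  -75.7]
```

Call:
move_arm:
  plan:
    - [0, 0, 0, 0.19, 0, 0.07, -1]
    - [0, 0, 0, 0.38, 0.1, 0.14, -1]
    - [0, 0, 0, 0.57, 0.2, 0.21, -1]
    - [0, 0, 0, 0.75, 0.2, 0.27, -1]
    - [0, 0, 0, 0.9, 0.2, 0.32, -1]

```text
time_s: 23.85
position: [0.5282, -0.2706, 0.0334]
tool_rot: [[0.878, -0.362, 0.315], [-0.341, -0.932, -0.12], [0.337, -0.002, -0.942]]
ft_force: [-12.6, 4.4, 4.5]
grip_width: 0.0
gripper_force: 6.7
```

Call:
move_arm:
  plan:
    - [0, 0, 0, 0.14, 0, 0.05, -1]
    - [0, 0, 0, 0.3, 0, 0.11, -1]
    - [0, 0, 0, 0.47, 0, 0.17, -1]
    - [0, 0, 0, 0.64, 0, 0.23, -1]
    - [0, 0, 0, 0.82, 0, 0.3, -1]

```text
time_s: 24.35
position: [0.5353, -0.2719, 0.0324]
tool_rot: [[0.879, -0.361, 0.312], [-0.342, -0.933, -0.116], [0.333, -0.004, -0.943]]
ft_force: [-11.7, 8.3, 1.7]
grip_width: 0.0
gripper_force: 7.1
```

```bash
python3 look.py
```

```text
24.35 tcp cradle mm [-65.9  69.1  32.4]
[-11.74125908   8.30079513   1.73720457]
[-0.0088 -0.0007 -0.0046] [2.4 2.5] 7
post [-58.4  73.5]
post [-59.1 -74.5]
```

Call:
move_arm:
  plan:
    - [0, 0, 0, 0.18, 0, 0.06, -1]
    - [0, 0, 0, 0.37, 0, 0.13, -1]

```text
time_s: 25.15
position: [0.5389, -0.2733, 0.0322]
tool_rot: [[0.879, -0.361, 0.311], [-0.342, -0.933, -0.116], [0.332, -0.004, -0.943]]
ft_force: [-11.4, 9.1, -0.7]
grip_width: 0.0001
gripper_force: 6.7
```

Call:
move_arm:
  plan:
    - [0, 0, 0, -2.1, 1, -0.8, -1]
    - [0, 0, 0, -2.2, 5.5, -0.8, -1]
    - [0, 0, 0, -2.2, 10, -0.8, -1]
    - [0, 0, 0, -2.2, 13.3, -0.8, -1]
    - [0, 0, 0, -1.7, 13.3, -0.62, -1]

```text
time_s: 25.65
position: [0.4755, -0.3982, 0.0348]
tool_rot: [[0.874, -0.367, 0.319], [-0.344, -0.93, -0.127], [0.344, 0.001, -0.939]]
ft_force: [-0.4, 0.2, 0.4]
grip_width: 0.0001
gripper_force: 0.0
```

```bash
python3 look.py
```

```text
25.65 tcp cradle mm [-75.8 -70.2  34.8]
[-0.35710778  0.20280796  0.3551472 ]
[-0.0064 -0.0003 -0.0499] [2.  2.3] 8
post [-52.6  76.1]
post [-60.  -71.7]
```

Call:
move_arm:
  plan:
    - [0, 0, 0, 0.19, -0.1, 0.07, -1]
    - [0, 0, 0, 0.38, -0.2, 0.14, -1]
    - [0, 0, 0, 0.57, -0.2, 0.21, -1]
    - [0, 0, 0, 0.75, -0.2, 0.27, -1]
    - [0, 0, 0, 0.92, -0.2, 0.33, -1]

```text
time_s: 26.75
position: [0.4847, -0.3941, 0.0334]
tool_rot: [[0.878, -0.361, 0.315], [-0.341, -0.932, -0.119], [0.337, -0.003, -0.942]]
ft_force: [-14.6, 4.6, 3.2]
grip_width: -0.0001
gripper_force: 7.7
```

Call:
move_arm:
  plan:
    - [0, 0, 0, 0.16, 0, 0.06, -1]
    - [0, 0, 0, 0.32, 0, 0.12, -1]
    - [0, 0, 0, 0.48, 0, 0.18, -1]
    - [0, 0, 0, 0.64, 0, 0.23, -1]

```text
time_s: 27.15
position: [0.4907, -0.3968, 0.0332]
tool_rot: [[0.878, -0.362, 0.314], [-0.342, -0.932, -0.12], [0.336, -0.002, -0.942]]
ft_force: [-14.6, 2.4, 1.0]
grip_width: -0.0002
gripper_force: 7.2
```

```bash
python3 look.py
```

```text
27.15 tcp cradle mm [-62.1 -63.4  33.2]
[-14.62930372   2.39241184   1.02560817]
[-0.0037  0.0004  0.0359] [1.4 1. ] 7
post [-56.4  72.6]
post [-51.  -75.3]
```

Call:
move_arm:
  plan:
    - [0, 0, 0, -1.9, -1, -0.7, -1]
    - [0, 0, 0, -2.1, -5.5, -0.75, -1]
    - [0, 0, 0, -2.1, -10, -0.75, -1]
    - [0, 0, 0, -2.1, -13.2, -0.75, -1]
    - [0, 0, 0, -1.2, -13.2, -0.4, -1]

```text
time_s: 28.25
position: [0.5295, -0.2665, 0.0342]
tool_rot: [[0.877, -0.359, 0.318], [-0.338, -0.933, -0.121], [0.34, -0.001, -0.94]]
ft_force: [-0.6, -0.3, -0.4]
grip_width: -0.0001
gripper_force: 0.0
```

Call:
move_arm:
  plan:
    - [0, 0, 0, 0.19, 0, 0.07, -1]
    - [0, 0, 0, 0.38, 0.1, 0.14, -1]
    - [0, 0, 0, 0.57, 0.2, 0.21, -1]
    - [0, 0, 0, 0.75, 0.2, 0.27, -1]

```text
time_s: 28.65
position: [0.5354, -0.2763, 0.0342]
tool_rot: [[0.875, -0.364, 0.319], [-0.342, -0.931, -0.124], [0.342, -0.0, -0.94]]
ft_force: [-7.0, 1.7, 1.9]
grip_width: 0.0003
gripper_force: 3.4
```

```bash
python3 look.py
```

```text
28.65 tcp cradle mm [-64.2  65.1  34.2]
[-7.00367936  1.67176357  1.91605679]
[-0.0038  0.0001  0.0209] [2.3 1.1] 6
post [-55.3  73. ]
post [-52.2 -74.9]
```

Call:
move_arm:
  plan:
    - [0, 0, 0, 0.15, 0, 0.05, -1]
    - [0, 0, 0, 0.3, 0, 0.11, -1]
    - [0, 0, 0, 0.44, 0, 0.16, -1]
    - [0, 0, 0, 0.58, 0, 0.21, -1]

```text
time_s: 29.65
position: [0.5393, -0.2751, 0.033]
tool_rot: [[0.878, -0.361, 0.314], [-0.341, -0.932, -0.118], [0.335, -0.003, -0.942]]
ft_force: [-13.8, 8.0, 2.6]
grip_width: -0.0005
gripper_force: 7.5
```

```bash
python3 look.py
```

```text
29.65 tcp cradle mm [-61.   67.7  33. ]
[-13.80449562   7.97785314   2.64451674]
[-0.0022 -0.0001 -0.0307] [1.9 1. ] 7
post [-49.9  75.4]
post [-54.4 -72.5]
```

Call:
move_arm:
  plan:
    - [0, 0, 0, 0.14, 0, 0.05, -1]
    - [0, 0, 0, 0.28, 0, 0.1, -1]

```text
time_s: 30.45
position: [0.5419, -0.2757, 0.0327]
tool_rot: [[0.878, -0.361, 0.313], [-0.341, -0.933, -0.117], [0.334, -0.004, -0.942]]
ft_force: [-12.2, 9.7, 0.7]
grip_width: -0.0
gripper_force: 7.3
```

Call:
move_arm:
  plan:
    - [0, 0, 0, -1.9, 1, -0.7, -1]
    - [0, 0, 0, -2.0, 5.5, -0.75, -1]
    - [0, 0, 0, -2.0, 10, -0.75, -1]
    - [0, 0, 0, -2.0, 13, -0.75, -1]
    - [0, 0, 0, -1.2, 13, -0.42, -1]

```text
time_s: 30.95
position: [0.4843, -0.3994, 0.0348]
tool_rot: [[0.873, -0.367, 0.32], [-0.344, -0.93, -0.128], [0.345, 0.002, -0.939]]
ft_force: [-0.5, 0.7, 0.6]
grip_width: -0.0001
gripper_force: 0.0
```

Call:
move_arm:
  plan:
    - [0, 0, 0, 0.19, 0, 0.07, -1]
    - [0, 0, 0, 0.38, -0.1, 0.14, -1]
    - [0, 0, 0, 0.57, -0.1, 0.21, -1]
    - [0, 0, 0, 0.75, -0.1, 0.27, -1]

```text
time_s: 31.35
position: [0.4916, -0.394, 0.033]
tool_rot: [[0.878, -0.36, 0.315], [-0.34, -0.933, -0.118], [0.336, -0.003, -0.942]]
ft_force: [-16.1, 3.6, 1.5]
grip_width: -0.0003
gripper_force: 7.7
```

```bash
python3 look.py
```

```text
31.35 tcp cradle mm [-62.3 -60.4  33. ]
[-16.10922232   3.57276858   1.53963509]
[-0.0016  0.0003 -0.0377] [1.2 2.2] 6
post [-48.8  76.1]
post [-54.4 -71.8]
```

Call:
move_arm:
  plan:
    - [0, 0, 0, 0.14, 0, 0.05, -1]
    - [0, 0, 0, 0.28, 0, 0.1, -1]
    - [0, 0, 0, 0.4, 0, 0.14, -1]

```text
time_s: 32.25
position: [0.4954, -0.3957, 0.0329]
tool_rot: [[0.878, -0.36, 0.314], [-0.34, -0.933, -0.119], [0.336, -0.003, -0.942]]
ft_force: [-14.6, 1.6, 1.2]
grip_width: 0.0
gripper_force: 7.5
```

```bash
python3 look.py
```

```text
32.25 tcp cradle mm [-58.2 -60.6  32.9]
[-14.55697483   1.63452007   1.19741632]
[ 0.0002  0.     -0.0101] [3.9 1.2] 6
post [-49.1  74.5]
post [-50.6 -73.5]
```

Call:
move_arm:
  plan:
    - [0, 0, 0, 0.09, 0, 0.03, -1]
    - [0, 0, 0, 0.18, 0, 0.06, -1]

```text
time_s: 33.05
position: [0.4971, -0.3964, 0.0329]
tool_rot: [[0.878, -0.36, 0.314], [-0.34, -0.933, -0.119], [0.336, -0.003, -0.942]]
ft_force: [-14.5, 2.6, 1.2]
grip_width: 0.0001
gripper_force: 7.0
```

```bash
python3 look.py
```

```text
33.05 tcp cradle mm [-56.3 -60.7  32.9]
[-14.51653616   2.64220703   1.192038  ]
[ 0.0012 -0.      0.0409] [2.2 4.8] 7
post [-51.8  71.9]
post [-45.7 -76. ]
```

Call:
move_arm:
  plan:
    - [0, 0, 0, -1.9, -1, -0.7, -1]
    - [0, 0, 0, -2.0, -5.5, -0.72, -1]
    - [0, 0, 0, -2.0, -10, -0.72, -1]
    - [0, 0, 0, -2.0, -13, -0.72, -1]
    - [0, 0, 0, -1.1, -13, -0.4, -1]

```text
time_s: 34.15
position: [0.5357, -0.2685, 0.0343]
tool_rot: [[0.878, -0.357, 0.318], [-0.336, -0.934, -0.12], [0.34, -0.002, -0.94]]
ft_force: [0.7, -0.8, -0.0]
grip_width: 0.0003
gripper_force: 0.0
```

Call:
move_arm:
  plan:
    - [0, 0, 0, 0.19, 0, 0.07, -1]
    - [0, 0, 0, 0.38, 0, 0.14, -1]
    - [0, 0, 0, 0.57, 0, 0.21, -1]
    - [0, 0, 0, 0.75, 0, 0.27, -1]

```text
time_s: 34.55
position: [0.54, -0.2759, 0.033]
tool_rot: [[0.878, -0.363, 0.314], [-0.342, -0.932, -0.12], [0.336, -0.002, -0.942]]
ft_force: [-14.3, 4.4, 3.2]
grip_width: 0.0003
gripper_force: 7.2
```

```bash
python3 look.py
```

```text
34.55 tcp cradle mm [-60.1  67.2  33. ]
[-14.284344     4.40741637   3.24660191]
[ 0.0008 -0.0006  0.02  ] [3.  1.9] 6
post [-50.6  72.4]
post [-47.7 -75.6]
```

Call:
move_arm:
  plan:
    - [0, 0, 0, 0.12, 0, 0.04, -1]
    - [0, 0, 0, 0.24, 0, 0.09, -1]
    - [0, 0, 0, 0.34, 0, 0.12, -1]

```text
time_s: 35.45
position: [0.5425, -0.2762, 0.0325]
tool_rot: [[0.878, -0.362, 0.312], [-0.343, -0.932, -0.118], [0.333, -0.004, -0.943]]
ft_force: [-13.9, 7.8, 3.2]
grip_width: 0.0002
gripper_force: 7.4
```

```bash
python3 look.py
```

```text
35.45 tcp cradle mm [-57.6  67.8  32.5]
[-13.86493812   7.77384896   3.17436726]
[ 0.0018 -0.0005 -0.0216] [3.8 3.3] 7
post [-46.6  74.6]
post [-49.8 -73.4]
```

Call:
move_arm:
  plan:
    - [0, 0, 0, 0.09, 0, 0.03, -1]
    - [0, 0, 0, 0.18, 0, 0.06, -1]

```text
time_s: 36.25
position: [0.5437, -0.2764, 0.0322]
tool_rot: [[0.879, -0.362, 0.311], [-0.343, -0.932, -0.117], [0.332, -0.004, -0.943]]
ft_force: [-20.0, 9.3, 5.7]
grip_width: 0.0001
gripper_force: 10.7
```

```bash
python3 look.py
```

```text
36.25 tcp cradle mm [-56.4  68.   32.2]
[-19.97926451   9.26792305   5.74358219]
[ 0.001  -0.0005  0.0406] [1.4 2.3] 5
post [-52.   71.4]
post [-45.9 -76.5]
```

Call:
move_arm:
  plan:
    - [0, 0, 0, -2.1, 1, -0.8, -1]
    - [0, 0, 0, -2.2, 5.5, -0.85, -1]
    - [0, 0, 0, -2.2, 10, -0.85, -1]
    - [0, 0, 0, -2.2, 13.3, -0.85, -1]
    - [0, 0, 0, -1.4, 13.3, -0.52, -1]

```text
time_s: 37.35
position: [0.4833, -0.4022, 0.0347]
tool_rot: [[0.873, -0.369, 0.319], [-0.346, -0.93, -0.128], [0.344, 0.001, -0.939]]
ft_force: [0.2, 1.2, 0.3]
grip_width: -0.0001
gripper_force: 0.0
```

Call:
move_arm:
  plan:
    - [0, 0, 0, 0.19, 0, 0.07, -1]
    - [0, 0, 0, 0.38, 0, 0.14, -1]
    - [0, 0, 0, 0.57, 0, 0.21, -1]
    - [0, 0, 0, 0.65, 0, 0.24, -1]

```text
time_s: 37.75
position: [0.4925, -0.399, 0.0345]
tool_rot: [[0.876, -0.361, 0.319], [-0.34, -0.932, -0.123], [0.342, -0.0, -0.94]]
ft_force: [0.4, -0.4, -0.4]
grip_width: 0.0004
gripper_force: 0.0
```

```bash
python3 look.py
```

```text
37.75 tcp cradle mm [-59.7 -64.8  34.5]
[ 0.42884788 -0.39233047 -0.39170426]
[ 0.0018 -0.001  -0.0141] [3.1 2.5] 7
post [-47.2  73.7]
post [-49.3 -74.2]
```

Call:
move_arm:
  plan:
    - [0, 0, 0, 0.09, 0, 0.03, -1]
    - [0, 0, 0, 0.18, 0, 0.06, -1]
    - [0, 0, 0, 0.27, 0, 0.1, -1]

```text
time_s: 38.65
position: [0.4937, -0.4002, 0.034]
tool_rot: [[0.877, -0.362, 0.317], [-0.341, -0.932, -0.122], [0.34, -0.001, -0.941]]
ft_force: [-10.1, 3.2, 3.1]
grip_width: 0.0001
gripper_force: 5.3
```

```bash
python3 look.py
```

```text
38.65 tcp cradle mm [-58.1 -65.5  34. ]
[-10.12174227   3.18713594   3.0674123 ]
[0.0022 0.0005 0.001 ] [2.3 1.8] 7
post [-47.9  74.4]
post [-47.8 -73.6]
```

Call:
move_arm:
  plan:
    - [0, 0, 0, 0.08, 0, 0.03, -1]
    - [0, 0, 0, 0.16, 0, 0.06, -1]
    - [0, 0, 0, 0.16, 0, 0.06, -1]

```text
time_s: 39.55
position: [0.4942, -0.4001, 0.0333]
tool_rot: [[0.877, -0.362, 0.315], [-0.341, -0.932, -0.12], [0.337, -0.002, -0.941]]
ft_force: [-13.1, 3.0, 2.6]
grip_width: 0.0
gripper_force: 6.9
```

Call:
move_arm:
  plan:
    - [0, 0, 0, 0.1, 0, 0.04, -1]
    - [0, 0, 0, 0.16, 0, 0.06, -1]

```text
time_s: 39.75
position: [0.4955, -0.4009, 0.0332]
tool_rot: [[0.878, -0.362, 0.315], [-0.342, -0.932, -0.12], [0.337, -0.002, -0.942]]
ft_force: [-15.4, 2.5, 1.9]
grip_width: -0.0
gripper_force: 7.8
```

```bash
python3 look.py
```

```text
39.75 tcp cradle mm [-56.2 -65.5  33.2]
[-15.41321314   2.49475381   1.90486579]
[0.0031 0.0005 0.0344] [3.  1.9] 7
post [-49.4  72.8]
post [-44.4 -75.1]
```

Call:
move_arm:
  plan:
    - [0, 0, 0, 0.08, 0, 0.03, -1]

```text
time_s: 40.45
position: [0.4959, -0.4008, 0.033]
tool_rot: [[0.878, -0.362, 0.314], [-0.342, -0.932, -0.119], [0.335, -0.003, -0.942]]
ft_force: [-21.0, 4.9, 4.7]
grip_width: 0.0005
gripper_force: 10.4
```

Call:
move_arm:
  plan:
    - [0, 0, 0, -2.5, 0, -0.9, -1]
    - [0, 0, 0, -4.5, 0, -1.8, -1]
    - [0, -7, 0, -4.0, 0, -5.5, -1]
    - [0, -14, 0, -3.5, 0, -9, -1]
    - [0, -20, 0, -3, 2, -12, -1]

```text
time_s: 40.95
position: [0.4268, -0.3949, 0.1396]
tool_rot: [[0.932, -0.362, -0.004], [-0.362, -0.932, 0.0], [-0.003, 0.001, -1.0]]
ft_force: [0.3, 0.1, -0.8]
grip_width: 0.0002
gripper_force: 0.0
```

```bash
python3 look.py
python3 - <<'E'
from h import *
goal(-.088,-.162,.14,0); goal(-.088,-.162,.062,0)
p=env.get_image("wrist");t=env.get_image("top");cv=np.load("cv.npy")
for n,q in(("w",p),("t",t)):
    im=q["color"][:,:,::-1].copy()
    for X in [(-.061,-.106,.026),(-.079,-.126,.0805),(-.09,-.126,.0805),(-.05,-.074,.088),(-.05,.074,.088),(.05,.045,.033),(.05,-.045,.033),(.05,.085,.088),(.05,-.085,.088)]:
        a=proj(q,pose(cv,X)); 
        if (abs(a)<2000).all(): cv2.circle(im,tuple(int(v) for v in a),3,(0,0,255),-1)
    cv2.imwrite(f"pics/k{n}.png",im if n=="w" else cv2.resize(im[160:340,300:500],(660,594)))
E
```

```text
40.95 tcp cradle mm [-122.4  -84.7  139.6]
[ 0.29506764  0.05647008 -0.7728743 ]
[ 0.0029 -0.0008  0.0125] [2.4 2.3] 8
post [-48.   72.6]
post [-46.2 -75.4]
turn [-0.04 -0.   -0.02] shift [ 3.42  7.64 -0.35]
turn [-0.04 -0.   -0.02] shift [3.42 7.64 7.45]
```

View pics/kw.png

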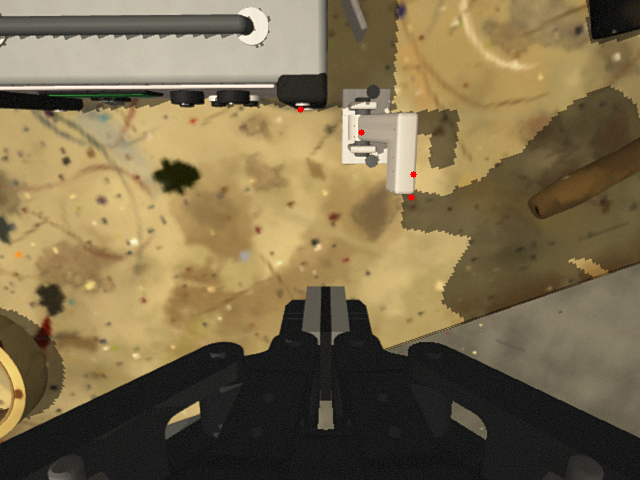

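Call:
move_arm:
  plan:
    - [0, 0, 0, 1.5, 4, 0, -1]
    - [0, 0, 0, 3, 7.6, 0, -1]
    - [0, 0, 0, 3.4, 7.6, 3.8, -1]
    - [0, 0, 0, 3.4, 7.6, 7.5, -1]
    - [0, 0, 0, 3.4, 7.2, 7.5, -1]

```text
time_s: 42.15
position: [0.4308, -0.4736, 0.0571]
tool_rot: [[0.932, -0.363, -0.004], [-0.363, -0.932, 0.008], [-0.007, -0.006, -1.0]]
ft_force: [-0.8, -0.2, 0.2]
grip_width: -0.0001
gripper_force: 0.0
```

Call:
move_arm:
  plan:
    - [0, 0, 0, 0, -0.8, 0, -1]
    - [0, 0, 0, 0, -1.6, 0, -1]
    - [0, 0, 0, 0, -2.4, 0, -1]
    - [0, 0, 0, 0, -3.2, 0, -1]
    - [0, 0, 0, 0, -4, 0, -1]

```text
time_s: 42.65
position: [0.4475, -0.438, 0.0631]
tool_rot: [[0.932, -0.362, 0.002], [-0.362, -0.932, -0.002], [0.002, 0.001, -1.0]]
ft_force: [1.1, -2.3, 0.4]
grip_width: 0.0002
gripper_force: 1.2
```

```bash
python3 look.py
```

```text
42.65 tcp cradle mm [ -87.5 -117.4   63.1]
[ 1.05914724 -2.25425856  0.36977258]
[0.0029 0.0006 0.0173] [4.5 2.3] 8
post [-48.4  73.7]
post [-45.8 -74.3]
```

Call:
move_arm:
  plan:
    - [0, 0, 0, 0, -0.7, 0.2, -1]
    - [0, 0, 0, 0, -1.4, 0.4, -1]
    - [0, 0, 0, 0, -2.1, 0.6, -1]
    - [0, 0, 0, 0, -2.8, 0.8, -1]
    - [0, 0, 0, 0, -3.4, 0.8, -1]

```text
time_s: 43.75
position: [0.4592, -0.406, 0.0532]
tool_rot: [[0.932, -0.362, -0.0], [-0.362, -0.932, -0.0], [-0.0, 0.0, -1.0]]
ft_force: [-0.8, -3.8, -1.3]
grip_width: 0.0001
gripper_force: 1.6
```

```bash
python3 look.py; python3 -c "
from h import *
p=env.get_image('wrist');cv2.imwrite('pics/k2.png',p['color'][:,:,::-1])"
```

```text
43.75 tcp cradle mm [-88.1 -83.4  53.2]
[-0.83096699 -3.76484525 -1.25470895]
[0.0032 0.0003 0.062 ] [4.6 2.3] 6
post [-51.3  71.1]
post [-42.1 -76.7]
```

View pics/k2.png

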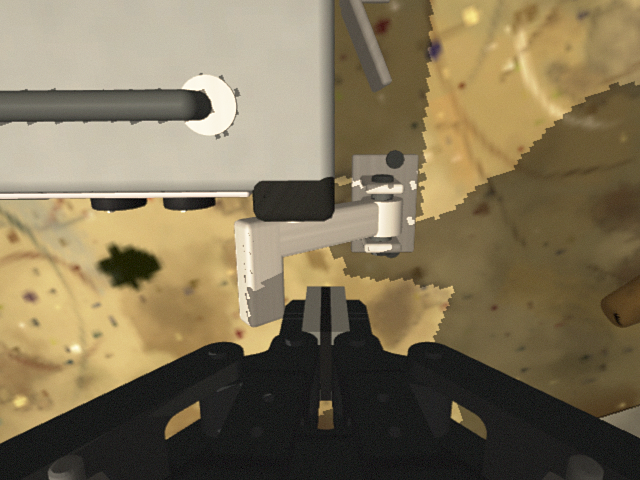

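Call:
move_arm:
  plan:
    - [0, 0, 0, 0, 0.3, -2, -1]
    - [0, 0, 0, 0, 0.1, -4, -1]
    - [0, 0, 0, 0, -1.6, -4, -1]
    - [0, 0, 0, 0, -2.8, -4, -1]
    - [0, 0, 0, 0, -2.8, -3, -1]

```text
time_s: 44.9
position: [0.4702, -0.3785, 0.0838]
tool_rot: [[0.933, -0.361, 0.001], [-0.361, -0.933, 0.0], [0.001, -0.0, -1.0]]
ft_force: [-0.2, -0.2, -0.1]
grip_width: 0.0004
gripper_force: 0.0
```

Call:
move_arm:
  plan:
    - [0, 0, 0, 0, 0, 0.8, -1]
    - [0, 0, 0, 0, 0, 1.6, -1]
    - [0, 0, 0, 0, 0, 2.4, -1]
    - [0, 0, 0, 0, -0.2, 3.2, -1]
    - [0, 0, 0, 0, -0.4, 4, -1]

```text
time_s: 45.4
position: [0.4723, -0.3716, 0.0432]
tool_rot: [[0.932, -0.362, 0.002], [-0.362, -0.932, 0.01], [-0.001, -0.01, -1.0]]
ft_force: [10.5, 24.0, 10.5]
grip_width: 0.0001
gripper_force: 15.2
```

```bash
python3 look.py
```

```text
45.4 tcp cradle mm [-88.4 -46.5  43.2]
[10.45072855 24.02099316 10.47112976]
[ 0.0028  0.0006 -0.0087] [1.4 3.2] 6
post [-46.6  75. ]
post [-47.9 -73. ]
```

Call:
move_arm:
  plan:
    - [0, 0, 0, 0, -0.6, -0.5, -1]
    - [0, 0, 0, 0, -0.6, -2, -1]
    - [0, 0, 0, 0, -0.4, -4.5, -1]
    - [0, 0, 0, -1.5, 0, -6, -1]
    - [0, 0, 0, -3, 0, -6, -1]

```text
time_s: 46.5
position: [0.4434, -0.3664, 0.1065]
tool_rot: [[0.932, -0.362, 0.004], [-0.362, -0.932, -0.004], [0.005, 0.002, -1.0]]
ft_force: [0.3, 0.8, -0.8]
grip_width: 0.0003
gripper_force: 0.0
```

```bash
python3 look.py; python3 -c "
from h import *
p=env.get_image('wrist');im=p['color'][:,:,::-1].copy()
cv=np.load('cv.npy')
for a in range(0,111,10):
    u=np.radians(a-20);q=proj(p,pose(cv,(-.09,-.106+.058*np.sin(u),.026+.058*np.cos(u))))
    cv2.circle(im,tuple(int(v) for v in q),2,(0,0,255),-1)
cv2.imwrite('pics/k3.png',im)"
```

```text
46.5 tcp cradle mm [-117.2  -52.2  106.5]
[ 0.26949601  0.80973988 -0.76216399]
[0.0021 0.     0.0175] [1.5 2.4] 8
post [-49.2  73.2]
post [-46.6 -74.8]
```

View pics/k3.png

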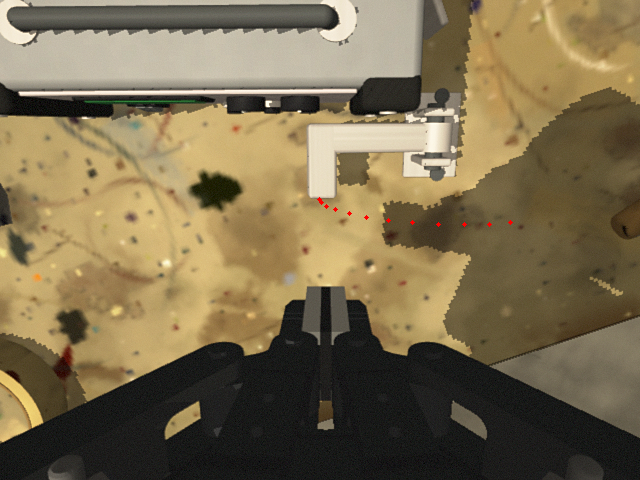

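Call:
move_arm:
  plan:
    - [0, 0, 0, 2, 1.0, 1, -1]
    - [0, 0, 0, 3, 1.0, 4, -1]
    - [0, 0, 0, 3, 1.0, 5, -1]
    - [0, 0, 0, 3, 1.0, 5.8, -1]
    - [0, 0, 0, 3, 1.0, 6.5, -1]

```text
time_s: 47.65
position: [0.4671, -0.3858, 0.039]
tool_rot: [[0.932, -0.363, 0.001], [-0.363, -0.932, -0.0], [0.001, -0.0, -1.0]]
ft_force: [0.8, 0.8, 2.0]
grip_width: 0.0002
gripper_force: 1.0
```

Call:
move_arm:
  plan:
    - [0, 0, 0, 0, 0, 0.4, -1]
    - [0, 0, 0, 0, 0, 0.8, -1]
    - [0, 0, 0, 0, 0, 1.2, -1]
    - [0, 0, 0, 0, 0, 1.3, -1]

```text
time_s: 48.05
position: [0.4672, -0.3866, 0.0261]
tool_rot: [[0.932, -0.363, 0.001], [-0.363, -0.932, -0.001], [0.001, 0.001, -1.0]]
ft_force: [-1.2, -2.6, 2.6]
grip_width: -0.0002
gripper_force: 1.3
```

```bash
python3 look.py
```

```text
48.05 tcp cradle mm [-87.7 -62.4  26.1]
[-1.19221652 -2.56085181  2.56951149]
[ 0.0039 -0.0006  0.0011] [3.2 2.3] 6
post [-46.1  73.4]
post [-46.  -74.6]
```

Call:
move_arm:
  plan:
    - [0, 0, 0, 0, 0.2, -2, -1]
    - [0, 0, 0, 0, -1.1, -2.5, -1]
    - [0, 0, 0, 0, -1.1, -1.5, -1]
    - [0, 0, 0, 0, -1.1, -0.8, -1]
    - [0, 0, 0, 0, -1.1, -0.4, -1]

```text
time_s: 49.15
position: [0.4677, -0.3852, 0.03]
tool_rot: [[0.931, -0.364, -0.004], [-0.364, -0.931, -0.016], [0.002, 0.016, -1.0]]
ft_force: [-24.1, -40.3, -4.4]
grip_width: -0.0001
gripper_force: 23.2
```

```bash
python3 look.py
```

```text
49.15 tcp cradle mm [-87.8 -60.9  30. ]
[-24.12976317 -40.2793553   -4.37502105]
[ 0.0031 -0.0008  0.0196] [2.1 0.9] 5
post [-48.4  72.2]
post [-45.5 -75.8]
```

Call:
move_arm:
  plan:
    - [0, 0, 0, 0, 1.2, 0, -1]
    - [0, 0, 0, 0, 1.2, -2.5, -1]
    - [0, 0, 0, 0, 1.2, -4.5, -1]
    - [0, 0, 0, 0, 1.2, -4.5, -1]
    - [0, 0, 0, 0, 0.1, -4.5, -1]

```text
time_s: 50.25
position: [0.4707, -0.3766, 0.0746]
tool_rot: [[0.932, -0.364, 0.001], [-0.364, -0.932, 0.0], [0.0, -0.001, -1.0]]
ft_force: [0.3, -0.2, 0.1]
grip_width: -0.0
gripper_force: 0.0
```

```bash
python3 look.py; python3 -c "
from h import *
p=env.get_image('wrist');cv2.imwrite('pics/k4.png',p['color'][:,:,::-1])"
```

```text
50.25 tcp cradle mm [-88.2 -51.8  74.6]
[ 0.34653456 -0.214153    0.08855966]
[ 0.0033 -0.0005  0.0174] [2.  2.3] 6
post [-48.   72.7]
post [-45.4 -75.3]
```

View pics/k4.png

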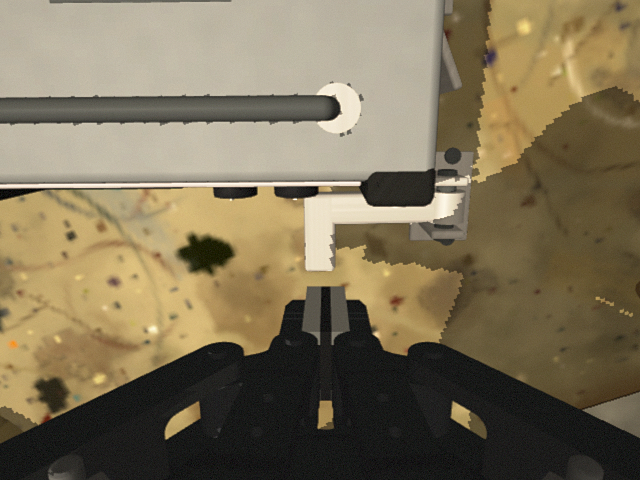

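Call:
move_arm:
  plan:
    - [0, 0, 0, 0.2, -0.2, 2, -1]
    - [0, 0, 0, 0.2, -0.2, 3.2, -1]
    - [0, 0, 0, 0.2, -0.2, 3.8, -1]
    - [0, 0, 0, 0.2, -0.2, 4.3, -1]
    - [0, 0, 0, 0.2, -0.2, 4.6, -1]

```text
time_s: 51.4
position: [0.4736, -0.3756, 0.0304]
tool_rot: [[0.932, -0.363, 0.001], [-0.363, -0.932, -0.0], [0.001, -0.0, -1.0]]
ft_force: [-7.4, 7.7, 30.5]
grip_width: -0.0004
gripper_force: 14.8
```

```bash
python3 look.py
```

```text
51.4 tcp cradle mm [-85.8 -49.8  30.4]
[-7.42555045  7.72005173 30.5400766 ]
[ 0.0027 -0.     -0.0022] [2.1 2.3] 4
post [-47.1  74.1]
post [-47.4 -73.9]
```

Call:
move_arm:
  plan:
    - [0, 0, 0, 0, 0, -2, -1]
    - [0, 0, 0, 0, 0, -5, -1]
    - [0, 0, 0, -2, 0, -9, -1]
    - [0, 0, 0, -5, 0, -11, -1]
    - [0, 0, 0, -5, 0, -11, -1]

```text
time_s: 52.5
position: [0.4257, -0.3574, 0.1424]
tool_rot: [[0.932, -0.363, 0.003], [-0.363, -0.932, -0.004], [0.005, 0.003, -1.0]]
ft_force: [0.3, -0.0, 0.5]
grip_width: 0.0001
gripper_force: 0.0
```

```bash
python3 look.py; python3 -c "
from h import *
p=env.get_image('wrist');cv=np.load('cv.npy');im=p['color'][:,:,::-1].copy()
for X in [(-.09,-.048,.026),(-.061,-.106,.026),(-.05,-.085,.088),(-.05,.085,.088)]:
    cv2.circle(im,tuple(int(v) for v in proj(p,pose(cv,X))),2,(0,0,255),-1)
cv2.imwrite('pics/k5.png',im)"
```

```text
52.5 tcp cradle mm [-137.   -50.3  142.4]
[ 0.34519641 -0.00771972  0.48691117]
[0.0023 0.0023 0.0363] [2.  1.5] 7
post [-50.3  74.4]
post [-45.  -73.5]
```

View pics/k5.png

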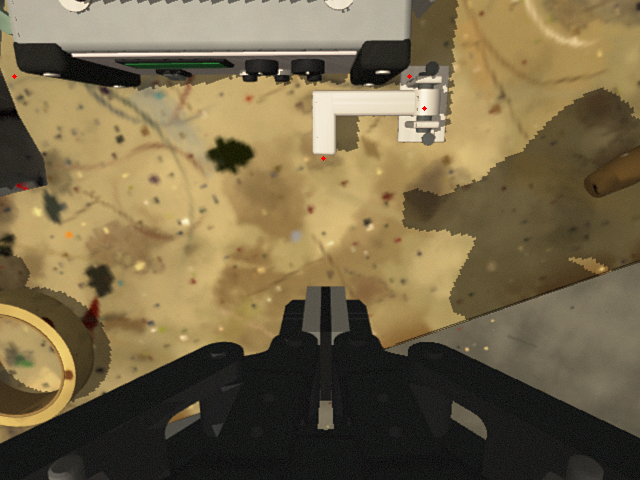

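```bash
python3 -c "
from rig import env
print(env.close_job())"
```

```text
the job is handed in; nothing more can be done
None
```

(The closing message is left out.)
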